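# Fit the tube rotor to the bench drive

## Robot

A 6-joint arm with a two-finger parallel gripper is mounted at the origin on a cart in front of the work surface, level with it; the furniture and walls round the work are solid. World frame = base frame: x ahead of the robot, y to its left, z up, the work surface at z = 0. Lengths are in m, angles in rad, forces in N, time in s.
With the tool pointing down it reaches from about 0.2 to 0.875 m from the base axis. Payload 3.4 kg.
Tool frame: the origin (TCP) lies on the front face of the gripper's body, between the roots of the fingers; the fingertips stand 97 mm ahead of it and the grasp point (between the pads) lies 78 mm ahead of it; z points along the fingers, y is the line along which they close (so a half turn about z gives the same grasp; the last joint's range is limited). The gripper opens to 94 mm and grips with 3 to 60 N. Pads are 16 mm wide; open, the fingers measure 119 mm over their backs; the gripper's body (75 mm by 177 mm) begins 78 mm behind the grasp point.
Start: joints at [1.068, 0.276, 1.505, -0, 1.361, -0.121], TCP at [0.214, 0.534, 0.303] pointing down, gripper open.
Joint ranges: [-2.89, 2.89], [-0.75, 2.08], [0.22, 2.7], [-1.18, 4.32], [0.11, 2.71], [-2.7, 2.7]. Speed limits (rad/s): [2.57, 2.57, 3.14, 3.14, 3.14, 3.14].

## Interface

Orientations are given as a unit quaternion [w, x, y, z].
In Python, from bench import arm gives the robot as it stands. The module is installed in compiled form; this text tells all that it offers.
- The arm moves only by the shell command python3 -m handwheel 'ROWS' [FORCE]. ROWS is JSON, a list of rows, each a list of 3 entries, a list of its own where there are three numbers: the closure, from 0 (fully open) to 1 (shut), then the shift along the tool's x, y, z in cm, then the turn about the tool's z in rad. A call has 1 to 12 rows; each row shifts and turns the commanded pose from where the row before left it, along the tool's axes as they then stand; what a row does not reach is not made up. A row lasts 1/8 s, in which the tool goes at most 62.5 mm and 10.7 degrees, less where a joint would pass 70% of its speed; a pose out of reach is approached as far as the arm can. A call with a gripper value outside its range is refused whole. The fingers move at their own pace and stop on an object; FORCE is the grip in N (left out, the last holds). Time passes only in rows, so rows that do not move let the fingers close. It gives the time, the measured TCP pose, the force, the opening and the grip force at its end, in the units of the state.
- arm.read_state(): the state, without advancing time (a new reading comes with each control period).
- arm.capture(name): name is "scene" or "top" or "wrist"; returns (picture, depth): 384x512x3 uint8, red, green, blue; 384x512 float32, m along the optical axis (not along the pixel's ray), 0 where there is no reading.
- arm.calibration(name): a dict with "camera_matrix" (3x3 intrinsics, pixels), "R" (3x3) and "t" (3): a world point X has camera coordinates R X + t. Camera axes: x right, y down, z forward; pixel columns grow to the right and rows downward; lengths in m; the calibration is good to about 2 mm. A picture is of the moment at which its call begins: read the wrist's pose just before it. calibration takes no time and is no camera call; for the wrist camera it gives the pose at the moment of the call.
- arm.hand_in(): hands the job in; it is judged then, once.
Trained networks look in the newest picture that a camera, given by its name, has taken for a name from the list of things; names that differ only in an ending like _2 or _b are one class to them, and where a whole thing is asked for, a point or a joint stands for the part that bears it (a point fixed in the world has none). Each returns a list of dicts, best first, with "p" (0 to 1); they miss things now and then, are a little off and sometimes report something else, mostly with a low value. They report only what shows in the picture. A call takes as long as a camera call. They do not tell look-alikes from the thing itself.
- arm.recognise(name, camera): "location" ([column, row] as shares, 0 to 1, of the picture: columns of its width, rows of its height, amid what is visible of it).
- arm.landmark_of(name, camera): "location" ([column, row] as shares, 0 to 1, of the picture: columns of its width, rows of its height: a listed point, or the origin of a listed thing).
The state is a dict: "time_s": time; "qpos": joint angles; "qvel": joint speeds; "tau": joint torques, N m; "eef_pos": TCP position; "tool_rot": TCP orientation; "wrist_force": force on the tool from outside, world axes, zero at the start; "ft_torque": the same for the moment, N m; "width": opening from 0.0 (shut) to 1.0 (fully open); "grip_force": force on a finger pad.
Only numpy, scipy, OpenCV 4.12 (cv2) and the standard library are available. Lean on these libraries where they do the work, as an engineer would, in place of code of your own. Each camera call takes 0.05 s, during which the arm holds its last target. There are 200 camera calls.

## Task

Take the dust cover off the drive's socket and hang it by its loop on the hook of the little retort stand, then let go of it. Then take the tube rotor out of its holder, turn it until its four-ribbed stem meshes with the cross-shaped socket of the drive, slide it fully home and keep pressing it down against the ejector spring: finish while still holding the rotor and pressing it home. Leave the two loose dishes and the tube standing nearby where they are.

Things in the scene. Friction and masses are not known exactly. Their poses are not given: they have to be found in the camera images.
- drive: Fixed white bench drive, housing 150 (x) x 140 (y) x 60 mm high with a control panel on its -x face. Origin: centre of its underside; z up. On its top centre stands the steel hub, 52 mm diameter and 36 mm tall.
- hub_mouth (a point): Centre of the top face of the steel hub, 96 mm above the table, at first hidden under the cover. Its socket is a cross-shaped hole: two slots 8 mm wide, 31 mm long, along this point's x and y; z up. The hub's angle varies; it turns about z but is stiff (0.15 N m).
- ejector (a joint): Travel of the sprung brass ejector in the socket, m: 0 when up (its top 22 mm below the mouth), 0.008 when the rotor is fully home. Its spring pushes up with 4 N at first, 9 N at home: the rotor's weight does not press it down.
- cover: Loose aluminium dust cover, about 0.08 kg, set on the hub: round cap 65 mm wide, 20 mm tall, open below. Origin: centre of its lower rim, 14 mm below the hub's mouth. On it a loop of 7 mm rod in its y-z plane (opening 40 mm along y, z = 20 to 56 mm), on the loop a grip tab 8 mm thick in x, 24 mm long in y, z = 63 to 85 mm.
- cover_loop (a point): Centre of the opening of the cover's loop, 38 mm above the cover's origin; the hole runs along x.
- hook_stand: Fixed short retort stand, base 130 (x) x 140 (y) x 12 mm, steel post of 12 mm diameter (no higher than 166 mm) at x = +52 mm. Origin: centre of the base's underside; z up.
- hook_saddle (a point): Point on top of the stand's hook where a thing hangs, above the stand's origin, 153 mm above the table. The hook is a 6 mm rod, level along this point's x from the post (x = +52 mm) to x = -46 mm; its end at x = -58 mm turns up, 12 mm higher than this point. The loop goes on over that end, moving along +x.
- holder: Fixed white round holder, foot 110 mm, sleeve 60 mm diameter and 50 mm tall with a round hole 35 mm wide in which the rotor's stem stands loosely. Origin: centre of its underside.
- rotor: Loose tube rotor, 0.15 kg, upright in the holder: grey disc, 90 mm wide, eight tube places. Origin: lower end of its stem; z up. Stem z = 0 to 30 mm: cross of four ribs along x and y, 28 mm across, 5 mm thick, round foot. Shoulder 42 mm wide, z = 30 to 36, seats on the hub's mouth. Disc z = 36 to 46. Grip bar 50 mm along x, 10 mm thick in y, z = 46 to 74 mm.
- dish_a: Loose 55 mm petri dish, 14 mm high, a bystander. Origin: centre of its underside.
- dish_b: Loose 55 mm petri dish, 14 mm high, a bystander. Origin: centre of its underside.
- tube: Loose centrifuge tube, 38 mm wide and 115 mm high, standing on its cap, a bystander. Origin: centre of its underside.
Things that resemble listed ones, but are neither listed nor needed, are in the scene too. Leave any pink look-alike of the cover alone.

How it is judged:
On the way:
1. the dust cover hangs by its loop on the hook, let go (z of cover_loop in the frame of hook_saddle between -0.035 and 0 m and x of cover_loop in the frame of hook_saddle between -0.055 and 0.05 m and y of cover_loop in the frame of hook_saddle between -0.025 and 0.025 m and contact force between cover and hook_stand above 0.2 N and contact force between cover and the arm below 0.1 N and contact force between cover and the fingers below 0.1 N), for 0.2 s.
At the end, for the whole second after the job is handed in: The cover hangs by its loop on the hook, let go and nearly still; the rotor is upright in the hub, ribs in the slots, within 2.5 mm of its full 30 mm depth, the ejector pressed down, and the fingers still hold and press the rotor (over 2 N), at rest (z of cover_loop in the frame of hook_saddle between -0.035 and 0 m and x of cover_loop in the frame of hook_saddle between -0.055 and 0.05 m and y of cover_loop in the frame of hook_saddle between -0.025 and 0.025 m and contact force between cover and hook_stand above 0.2 N and contact force between cover and the fingers below 0.1 N and linear speed of cover below 0.1 m/s and horizontal distance between rotor and hub_mouth below 0.004 m and z of rotor in the frame of hub_mouth below -0.0275 m and angle between rotor's own z axis and vertical below 0.08 rad and (angle between the x axis of rotor and the x axis of hub_mouth, either way round below 0.15 rad or angle between the x axis of rotor and the y axis of hub_mouth, either way round below 0.15 rad) and value of joint ejector above 0.0055 m and contact force between rotor and the fingers above 2 N and linear speed of rotor below 0.03 m/s); the arm keeps its last pose, push and grip.
It fails at once if a bystander dish or tube is shoved more than 3 cm or tipped (distance of any of dish_a, dish_b, tube from where it was at the start of the episode above 0.03 m or angle between tube's own z axis and vertical above 0.7 rad).
It also fails if it takes over 64 s, if anything falls off the work surface, if the arm or the gripper's body presses on something with over 40 N, if the wrist force passes 120 N, or if a joint passes its speed limit or range.

## Working session

There is one attempt and no reset: what is moved stays moved. The work goes in short steps, Python scripts to look and compute and a shell command to move; the robot and the scene stay as the last step left them, time stands still between calls to the robot, and variables do not carry over. Pictures are saved under pics/ and viewed, at most 10 in all, crops included, and the job is handed in when it is done.

```bash
mkdir -p pics; cat > h.py <<'E'
import numpy as np, cv2
from bench import arm
def cap(cam,name=None):
    c=arm.calibration(cam); p,d=arm.capture(cam)
    np.savez(f'{cam}.npz',p=p,d=d,K=c['camera_matrix'],R=c['R'],t=c['t'])
    if name: cv2.imwrite('pics/'+name+'.png',p[:,:,::-1])
    return p,d,c
def load(cam):
    z=np.load(f'{cam}.npz'); return z['p'],z['d'],dict(camera_matrix=z['K'],R=z['R'],t=z['t'])
def cloud(d,c):
    K=np.array(c['camera_matrix']);v,u=np.mgrid[:d.shape[0],:d.shape[1]]
    X=np.stack([(u-K[0,2])/K[0,0]*d,(v-K[1,2])/K[1,1]*d,d],-1)
    return (X-np.array(c['t']))@np.array(c['R'])
def ray_z(u,v,z,c):
    K=np.array(c['camera_matrix']);R=np.array(c['R']);t=np.array(c['t'])
    o=-R.T@t; r=R.T@np.array([(u-K[0,2])/K[0,0],(v-K[1,2])/K[1,1],1]); return o+r*(z-o[2])/r[2]
E
python3 - <<'E'
from h import *
ims=[]
for cam in ['scene','top']:
    p,d,c=cap(cam,cam+'0'); W=cloud(d,c); ims.append(p)
    for n in ['drive','hub_mouth','cover','cover_loop','hook_stand','hook_saddle','holder','rotor','dish_a','tube']:
        for r in arm.landmark_of(n,cam)[:3]:
            u,v=r['location'][0]*512,r['location'][1]*384
            print(cam,n,round(r['p'],2),int(u),int(v),W[min(int(v),383),min(int(u),511)].round(3))
print(arm.read_state())
E
```

```text
scene drive 0.9 257 208 [0.522 0.023 0.061]
scene hub_mouth 0.69 251 185 [0.54  0.06  0.103]
scene hub_mouth 0.42 253 190 [0.533 0.046 0.103]
scene cover 0.61 208 247 [0.378 0.047 0.02 ]
scene cover 0.61 340 228 [ 0.643 -0.148  0.022]
scene cover 0.58 253 192 [0.529 0.042 0.102]
scene cover_loop 0.89 204 245 [0.365 0.036 0.063]
scene cover_loop 0.75 344 220 [ 0.67  -0.141  0.02 ]
scene cover_loop 0.34 324 285 [ 0.504 -0.211  0.012]
scene hook_stand 0.67 324 286 [ 0.502 -0.213  0.012]
scene hook_saddle 0.67 335 256 [ 0.508 -0.212  0.154]
scene holder 0.62 189 170 [0.493 0.267 0.028]
scene rotor 0.84 191 166 [0.492 0.246 0.063]
scene dish_a 0.89 240 283 [ 0.373 -0.072  0.011]
scene dish_a 0.52 184 225 [0.377 0.142 0.013]
scene tube 0.78 338 195 [ 0.726 -0.08   0.014]
top drive 0.55 252 199 [0.536 0.056 0.1  ]
top drive 0.52 374 213 [ 0.501 -0.21   0.154]
top cover 0.97 328 157 [ 0.644 -0.139  0.019]
top cover 0.89 255 264 [0.385 0.051 0.083]
top cover 0.65 164 204 [0.528 0.268 0.064]
top cover_loop 0.86 330 151 [ 0.658 -0.143  0.024]
top cover_loop 0.84 259 262 [0.381 0.041 0.018]
top 
[... 355 characters left out ...]
-0.069  0.014]
{'time_s': 1.1, 'qpos': array([ 1.06801199e+00,  2.75881122e-01,  1.50490700e+00,  4.88960278e-05,
        1.36071408e+00, -1.20983634e-01]), 'qvel': array([-0.00144286,  0.00090353, -0.00115197,  0.00048102, -0.00151922,
       -0.00020452]), 'tau': array([-4.30373279e-05, -4.04479086e+01, -2.37502062e+01,  7.02944607e-02,
        2.50040990e-02,  2.51801140e-05]), 'eef_pos': array([0.21423221, 0.5336196 , 0.30270099]), 'tool_rot': array([-8.88056778e-06,  1.89747971e-01,  9.81832829e-01,  5.03779246e-05]), 'wrist_force': array([-1.38667474, -0.36605904,  0.59472561]), 'ft_torque': array([ 0.04502302, -0.00050221,  0.00592507]), 'grip_force': 0.0, 'width': 1.0009079430858554}
```

View pics/scene0.png

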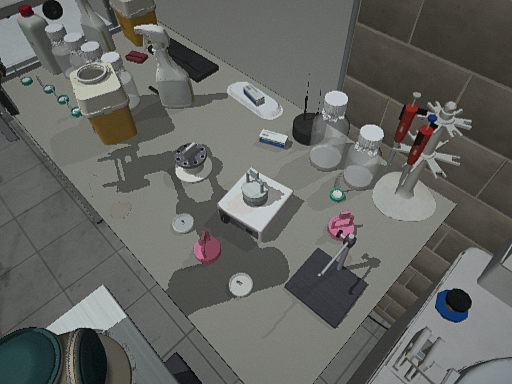

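View pics/top0.png

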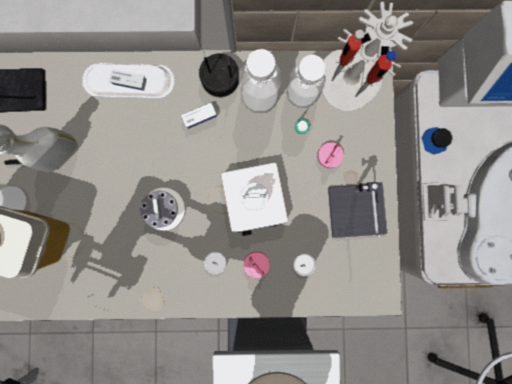

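The scene shows pink look-alikes at scene px (208,247) and (340,228). The grey cover on the drive's hub at (255,187) is the one that fits: it is aluminium and sits on the hub. The rotor is at (190,157) and the hook stand at (335,260). Next I measure from depth.

```bash
python3 - <<'E'
from h import *
for cam in ['top','scene']:
    p,d,c=load(cam); W=cloud(d,c); ok=d>0
    def rep(n,m):
        P=W[m&ok]; 
        if len(P)<3: print(cam,n,len(P)); return
        q=P[:,:2]-P[:,:2].mean(0); w,V=np.linalg.eigh(q.T@q/len(q))
        mr=cv2.minAreaRect(P[:,:2].astype(np.float32))
        print(cam,n,len(P),P.mean(0).round(4),'z',P[:,2].min().round(3),P[:,2].max().round(3),'axis deg',np.degrees(np.arctan2(V[1,1],V[0,1])).round(1),'ext',np.sqrt(w*12).round(3),'rect',np.round(mr[0],4),np.round(mr[1],3),round(mr[2],1))
    x,y,z=W[...,0],W[...,1],W[...,2]
    near=lambda a,b,r:np.hypot(x-a,y-b)<r
    rep('tab',near(.54,.05,.07)&(z>.155)&(z<.2)); rep('loop+tab',near(.54,.05,.07)&(z>.108)&(z<.2)); rep('captop',near(.54,.05,.06)&(z>.095)&(z<.108))
    rep('drive',near(.54,.05,.13)&(z>.05)&(z<.07))
    rep('rotorbar',near(.52,.27,.07)&(z>.085)&(z<.15)); rep('disc',near(.52,.27,.07)&(z>.055)&(z<.074))
    rep('hook',near(.50,-.21,.12)&(z>.14)&(z<.175)); rep('base',near(.50,-.2,.12)&(z>.006)&(z<.018))
    for n,a,b in (('pinkA',.38,.05),('dishA',.375,-.07),('dishB',.38,.147),('pinkB',.65,-.14),('tube',.72,-.07)): rep(n,near(a,b,.055)&(z>.008)&(z<.2))
p,d,c=load('top');W=cloud(d,c)
a=cv2.resize(p[160:240,205:305,::-1],None,fx=4,fy=4,interpolation=2);b=cv2.resize(p[160:240,330:400,::-1],None,fx=4,fy=4,interpolation=2)
p,d,c=load('scene');e=cv2.resize(p[155:245,195:365,::-1],(680,280),interpolation=2)
u=np.zeros((600,680,3),np.uint8);u[:320,:400]=a;u[:320,400:680]=b;u[320:]=e
cv2.imwrite('pics/crop1.png',u)
E
```

```text
top tab 39 [0.5424 0.051  0.1651] z 0.156 0.168 axis deg 95.4 ext [0.008 0.024] rect [0.5424 0.0508] [0.007 0.022] 6.1
top loop+tab 85 [0.5421 0.0497 0.152 ] z 0.11 0.168 axis deg 92.0 ext [0.008 0.05 ] rect [0.5423 0.05  ] [0.008 0.051] 4.2
top captop 525 [0.5424 0.0506 0.101 ] z 0.096 0.106 axis deg -173.5 ext [0.057 0.06 ] rect [0.5421 0.0499] [0.063 0.063] 89.3
top drive 2896 [0.5422 0.0509 0.0586] z 0.05 0.064 axis deg -170.4 ext [0.15  0.162] rect [0.5425 0.0507] [0.152 0.14 ] 10.3
top rotorbar 93 [0.5162 0.2805 0.0902] z 0.085 0.095 axis deg -172.1 ext [0.01  0.049] rect [0.516  0.2809] [0.048 0.011] 8.3
top disc 975 [0.5163 0.2795 0.063 ] z 0.056 0.073 axis deg 93.4 ext [0.08  0.082] rect [0.5162 0.2813] [0.089 0.087] 88.9
top hook 277 [ 0.5299 -0.2065  0.1525] z 0.14 0.167 axis deg -170.8 ext [0.029 0.127] rect [ 0.5099 -0.2008] [0.118 0.038] 0.6
top base 2487 [ 0.5044 -0.2082  0.0109] z 0.006 0.016 axis deg 80.6 ext [0.124 0.14 ] rect [ 0.5077 -0.2131] [0.13  0.141] 3.3
top pinkA 533 [0.376  0.047  0.0262] z 0.01 0.087 axis deg 104.1 ext [0.056 0.056] rect [0.3748 0.0468] [
[... 1484 characters left out ...]
t [0.129 0.141] rect [ 0.5074 -0.2127] [0.131 0.14 ] 3.3
scene pinkA 606 [0.3722 0.0421 0.0289] z 0.008 0.087 axis deg -162.7 ext [0.052 0.057] rect [0.3733 0.045 ] [0.062 0.063] 56.8
scene dishA 443 [ 0.3713 -0.0751  0.013 ] z 0.008 0.018 axis deg 47.8 ext [0.047 0.048] rect [ 0.372  -0.0746] [0.054 0.053] 48.7
scene dishB 324 [0.3786 0.1497 0.0133] z 0.008 0.019 axis deg 71.9 ext [0.047 0.05 ] rect [0.3794 0.1511] [0.054 0.053] 68.5
scene pinkB 507 [ 0.6466 -0.1464  0.0326] z 0.009 0.087 axis deg 147.3 ext [0.042 0.059] rect [ 0.6473 -0.1468] [0.059 0.063] 26.0
scene tube 269 [ 0.7389 -0.0725  0.0318] z 0.008 0.111 axis deg -179.7 ext [0.03  0.072] rect [ 0.7405 -0.0783] [0.036 0.066] 78.0
```

View pics/crop1.png

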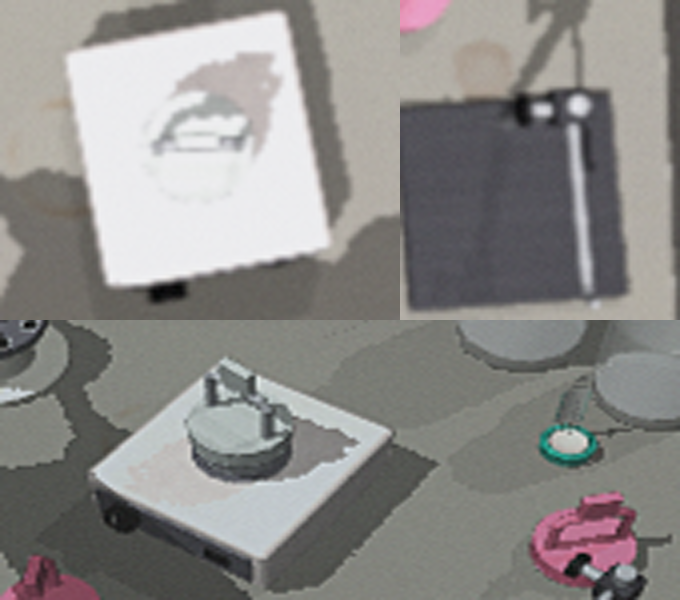

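The enlarged crop confirms the grey cover sits on the drive hub, with its tab at about (0.542, 0.050). It is not pink. The hook rod runs along the stand's x. I turn the tool, and measure the hook rod at the same time.

```bash
python3 -m handwheel '[[0,[0,0,0],0.18],[0,[0,0,0],0.18],[0,[0,0,0],0.18],[0,[0,0,0],0.18],[0,[0,0,0],0.18],[0,[0,0,0],0.18],[0,[0,0,0],0.06]]'
cat >> h.py <<'E'
def plan(x,y,z,deg):
    """grasp point target, tool-y angle -> turn and tool-frame shift AFTER turning"""
    from scipy.spatial.transform import Rotation as Ro
    s=arm.read_state();q=s['tool_rot'];R=Ro.from_quat([q[1],q[2],q[3],q[0]]).as_matrix()
    g=s['eef_pos']+.078*R[:,2]; a=np.degrees(np.arctan2(R[1,1],R[0,1]))
    turn=-np.radians(deg-a); R2=R@Ro.from_euler('z',turn).as_matrix()
    print('t',s['time_s'].__round__(2),'grasp',g.round(4),'ydeg',a.round(2),'tilt',R[2].round(3),'turn',turn.round(3),'shift_cm',(R2.T@(np.array([x,y,z])-g)*100).round(2),'F',s['wrist_force'].round(1),'w',round(s['width'],3),'gf',round(s['grip_force'],1))
E
python3 - <<'E'
from h import *
plan(.542,.050,.22,3)
for cam in ['top','scene']:
    p,d,c=load(cam); W=cloud(d,c).reshape(-1,3); 
    m=(d.ravel()>0)&(np.hypot(W[:,0]-.5,W[:,1]+.21)<.12)&(W[:,2]>.143)&(W[:,2]<.175); P=W[m]
    for lo in np.arange(.44,.60,.012):
        k=(P[:,0]>=lo)&(P[:,0]<lo+.012)&(P[:,1]<-.19)
        if k.sum(): print(cam,lo.round(3),k.sum(),P[k].mean(0).round(4),np.ptp(P[k,1]).round(4),P[k,2].max().round(3))
E
```

```text
time_s: 1.98
eef_pos: [0.2143, 0.5336, 0.3027]
tool_rot: [-0.0, 0.691, 0.723, 0.0]
wrist_force: [-0.4, -0.3, 0.2]
width: 1.002
grip_force: 0.0
t 1.98 grasp [0.2143 0.5337 0.2247] ydeg 2.65 tilt [ 0.  0. -1.] turn -0.006 shift_cm [-50.02  30.2    0.46] F [-0.4 -0.3  0.2] w 1.002 gf 0.0
top 0.44 2 [ 0.4514 -0.2157  0.1618] 0.0028 0.163
top 0.452 19 [ 0.4579 -0.2149  0.1561] 0.0068 0.165
top 0.464 15 [ 0.4702 -0.2142  0.1513] 0.0041 0.154
top 0.476 17 [ 0.482  -0.2141  0.1512] 0.0065 0.153
top 0.488 15 [ 0.4941 -0.2129  0.151 ] 0.0049 0.154
top 0.5 17 [ 0.5059 -0.2126  0.1515] 0.0064 0.154
top 0.512 15 [ 0.5182 -0.2117  0.1503] 0.0044 0.152
top 0.524 17 [ 0.53   -0.2115  0.1506] 0.0059 0.155
top 0.536 15 [ 0.5423 -0.2101  0.151 ] 0.0042 0.156
top 0.548 61 [ 0.5551 -0.2061  0.1551] 0.0274 0.167
top 0.56 45 [ 0.5642 -0.206   0.1552] 0.0289 0.167
scene 0.44 6 [ 0.451  -0.2163  0.1627] 0.0048 0.165
scene 0.452 15 [ 0.4575 -0.2167  0.1566] 0.0054 0.165
scene 0.464 19 [ 0.4697 -0.2152  0.152 ] 0.0059 0.155
scene 0.476 18 [ 0.4814 -0.2146  0.1526] 0.0053 0.154
scene 0.488 18 [ 0.4934 -0.214   0.1523] 0.0057 0.155
scene 0.5 19 [ 0.5062 -0.213   0.152 ] 0.0056 0.154
scene 0.512 14 [ 0.5175 -0.2126  0.1522] 0.0055 0.154
scene 0.524 18 [ 0.5295 -0.2118  0.1522] 0.0053 0.155
scene 0.536 17 [ 0.5421 -0.2112  0.1526] 0.0052 0.155
scene 0.548 103 [ 0.5543 -0.2086  0.1548] 0.0291 0.167
scene 0.56 27 [ 0.5636 -0.2113  0.1569] 0.0277 0.167
```

```bash
python3 -m handwheel '[[0,[-5,3,0],0],[0,[-5,3,0],0],[0,[-5,3,0],0],[0,[-5,3,0],0],[0,[-5,3,0],0],[0,[-5,3,0],0],[0,[-5,3,0],0],[0,[-5,3,0],0],[0,[-5,3,0],0],[0,[-5,3.2,0],-0.006],[0,[0,0,0],0]]' 20
python3 - <<'E'
from h import *
plan(.542,.050,.157,3)
E
```

```text
time_s: 3.35
eef_pos: [0.5426, 0.0456, 0.3022]
tool_rot: [0.001, 0.689, 0.725, -0.0]
wrist_force: [-1.1, 0.5, -0.1]
width: 0.999
grip_force: 0.0
t 3.35 grasp [0.5427 0.0456 0.2242] ydeg 2.86 tilt [-0.001  0.001 -1.   ] turn -0.002 shift_cm [ 0.45 -0.05  6.72] F [-1.1  0.5 -0.1] w 0.999 gf 0.0
```

```bash
python3 -m handwheel '[[0,[0.2,0,1],0],[0,[0,0,1],0],[0.3,[0,0,1.5],0],[0.3,[0,0,1.5],0],[0.3,[0,0,1.2],0],[0.3,[0,0,0],0],[0.3,[0,0,0],0]]'
python3 - <<'E'
from h import *
plan(.542,.050,.157,3)
E
```

```text
time_s: 4.22
eef_pos: [0.5406, 0.051, 0.2409]
tool_rot: [0.0, 0.687, 0.726, 0.0]
wrist_force: [-0.5, -0.6, -0.0]
width: 0.701
grip_force: 0.0
t 4.22 grasp [0.5406 0.051  0.1629] ydeg 3.15 tilt [ 0.     0.001 -1.   ] turn 0.003 shift_cm [-0.11  0.13  0.59] F [-0.5 -0.6 -0. ] w 0.701 gf 0.0
```

```bash
python3 -m handwheel '[[0.3,[-0.1,0.1,0.5],0],[0.7,[0,0,0],0],[1,[0,0,0],0],[1,[0,0,0],0],[1,[0,0,0],0],[1,[0,0,0],0],[1,[0,0,0],0]]' 30
python3 - <<'E'
from h import *
plan(.542,.050,.157,3)
E
```

```text
time_s: 5.1
eef_pos: [0.5413, 0.0501, 0.2357]
tool_rot: [0.0, 0.687, 0.726, 0.0]
wrist_force: [1.2, -0.0, 0.5]
width: 0.101
grip_force: 0.2
t 5.1 grasp [0.5414 0.0501 0.1577] ydeg 3.15 tilt [ 0.  0. -1.] turn 0.003 shift_cm [-0.01  0.06  0.07] F [ 1.2 -0.   0.5] w 0.101 gf 0.2
```

```bash
python3 -m handwheel '[[1,[0,0,0],0],[1,[0,0,0],0],[1,[0,0,-0.5],0],[1,[0,0,-1],0],[1,[0,0,-1],0],[1,[0,0,-1.5],0],[1,[0,0,-2],0],[1,[0,0,0],0],[1,[0,0,0],0]]' 30
python3 - <<'E'
from h import *
import math
a=math.radians(3.3)
plan(.507-.105*math.cos(a),-.213-.105*math.sin(a),.195,3.3)
E
```

```text
time_s: 6.22
eef_pos: [0.5409, 0.05, 0.2955]
tool_rot: [-0.0, 0.687, 0.726, -0.0]
wrist_force: [-0.7, 0.2, -1.2]
width: 0.083
grip_force: 30.0
t 6.22 grasp [0.5409 0.0501 0.2175] ydeg 3.15 tilt [ 0.    -0.001 -1.   ] turn -0.003 shift_cm [-26.07 -15.4    2.26] F [-0.7  0.2 -1.2] w 0.083 gf 30.0
```

```bash
python3 -m handwheel '[[1,[0,-2.5,0],0],[1,[-1,-4,0],0],[1,[-2.5,-4,0],0],[1,[-4,-3,0],0],[1,[-4.5,-1.9,0],0],[1,[-4.5,0,0],0],[1,[-4,0,0],0],[1,[-3,0,1],0],[1,[-2,0,1],0],[1,[-0.5,0,0.3],0],[1,[0,0,0],0],[1,[0,0,0],0]]'
python3 - <<'E'
from h import *
import math
a=math.radians(3.3)
plan(.507-.105*math.cos(a),-.213-.105*math.sin(a),.195,3.3)
p,d,c=cap('scene')
cv2.imwrite('pics/s1.png',cv2.resize(p[160:330,200:400,::-1],None,fx=3,fy=3))
W=cloud(d,c);m=(d>0)&(W[...,0]<.445)&(W[...,0]>.3)&(abs(W[...,1]+.22)<.06)&(W[...,2]>.09)&(W[...,2]<.165)
P=W[m];print(len(P),P.mean(0),P.min(0),P.max(0))
E
```

```text
time_s: 7.72
eef_pos: [0.4019, -0.2171, 0.2728]
tool_rot: [-0.0, 0.687, 0.727, 0.0]
wrist_force: [0.7, 0.3, -1.6]
width: 0.084
grip_force: 30.0
t 7.72 grasp [ 0.4019 -0.2171  0.1948] ydeg 3.21 tilt [ 0.  0. -1.] turn -0.002 shift_cm [-0.2   0.01 -0.02] F [ 0.7  0.3 -1.6] w 0.084 gf 30.0
341 [ 0.39889078 -0.23614603  0.13873233] [ 0.3735614  -0.24873709  0.12156514] [ 0.43057908 -0.22146341  0.1630051 ]
```

View pics/s1.png

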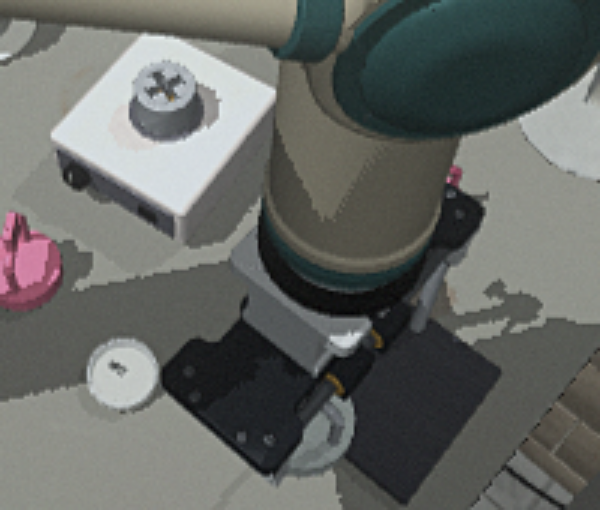

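The cover is held level, its cap at crop (320,435), in front of the hook. The hub's cross shows at (165,88). Next I slide the loop on.

```bash
python3 -m handwheel '[[1,[-0.2,0,0],0],[1,[0,1.5,0],0],[1,[0,1.5,0],0],[1,[0,1.5,0],0],[1,[0,1.5,0],0],[1,[0,1.5,0],0],[1,[0,1.5,0],0],[1,[0,0.6,0],0],[1,[0,0,0],0],[1,[0,0,0],0]]'
python3 - <<'E'
from h import *
plan(.498,-.2135,.175,3.3)
E
```

```text
time_s: 9.02
eef_pos: [0.4974, -0.2146, 0.2726]
tool_rot: [-0.0, 0.687, 0.726, -0.0]
wrist_force: [0.3, 0.2, -1.5]
width: 0.082
grip_force: 30.0
t 9.03 grasp [ 0.4973 -0.2146  0.1946] ydeg 3.15 tilt [ 0.    -0.001 -1.   ] turn -0.003 shift_cm [0.11 0.08 1.96] F [ 0.3  0.2 -1.5] w 0.082 gf 30.0
```

```bash
python3 -m handwheel '[[1,[0.1,0,0.6],0],[1,[0,0,0.6],0],[1,[0,0,0.5],0],[1,[0,0,0.3],0],[1,[0,0,0.1],0],[1,[0,0,0],0],[1,[0,0,0],0]]'
python3 - <<'E'
from h import *
plan(.498,-.2135,.173,3.3)
E
```

```text
time_s: 9.9
eef_pos: [0.4979, -0.2138, 0.2518]
tool_rot: [0.0, 0.687, 0.726, 0.0]
wrist_force: [0.6, 1.1, -0.7]
width: 0.082
grip_force: 30.0
t 9.9 grasp [ 0.4979 -0.2138  0.1738] ydeg 3.15 tilt [-0.  0. -1.] turn -0.003 shift_cm [0.03 0.01 0.08] F [ 0.6  1.1 -0.7] w 0.082 gf 30.0
```

```bash
python3 -m handwheel '[[1,[0,0,0.1],0],[1,[0,0,0],0],[0.88,[0,0,0],0],[0.8,[0,0,0],0],[0.7,[0,0,0],0],[0.7,[0,0,0],0],[0.7,[0,0,-1],0],[0.7,[0,0,-2],0],[0.7,[0,0,-3],0],[0.7,[0,0,-3],0],[0.7,[0,0,-3],0]]'
python3 - <<'E'
from h import *
import math
plan(.45,-.05,.27,3.3)
E
```

```text
time_s: 11.28
eef_pos: [0.4977, -0.2137, 0.3724]
tool_rot: [0.0, 0.687, 0.726, 0.0]
wrist_force: [-0.1, -0.0, -0.6]
width: 0.303
grip_force: 0.0
t 11.28 grasp [ 0.4978 -0.2137  0.2944] ydeg 3.15 tilt [-0.     0.001 -1.   ] turn -0.003 shift_cm [16.62 -3.83  2.43] F [-0.1 -0.  -0.6] w 0.303 gf 0.0
```

```bash
python3 -m handwheel '[[0.4,[4,0,0],0],[0.4,[5,0,0],0],[0.2,[5.5,0,0],0],[0,[5.5,0,0],0],[0,[5.5,0,0],0],[0,[5.5,0,0],0],[0,[5.5,0,0],0],[0,[5.5,0,0],0],[0,[5,0,0],0],[0,[2.4,0,0],0]]'
python3 -m handwheel '[[0,[0,0,0],-0.18],[0,[0,0,0],-0.18],[0,[0,0,0],-0.18],[0,[0,0,0],-0.18],[0,[0,0,0],-0.18],[0,[0,0,0],-0.18],[0,[0,0,0],-0.18],[0,[0,0,0],-0.18],[0,[0,0,0],-0.18],[0,[0,0,0],-0.035],[0,[0,0,0],0]]' 25
python3 - <<'E'
from h import *
plan(.5155,.281,.14,98)
p,d,c=cap('top'); W=cloud(d,c)
q,d2,c2=cap('scene'); W2=cloud(d2,c2)
p3,_,c3=cap('wrist')
for n,X in (('top',W),('scene',W2)):
    dd=d if n=='top' else d2
    m=(dd>0)&(np.hypot(X[...,0]-.498,X[...,1]+.2135)<.06)&(X[...,2]>.09)&(X[...,2]<.2); P=X[m]; print(n,P.min(0),P.max(0))
    m=(dd>0)&(np.hypot(X[...,0]-.5425,X[...,1]-.0507)<.04)&(X[...,2]>.09)&(X[...,2]<.102); P=X[m]; print('hub',len(P),P.mean(0),cv2.minAreaRect(P[:,:2].astype(np.float32)))
u=np.zeros((600,800,3),np.uint8)
u[:300,:400]=cv2.resize(p[165:225,215:295,::-1],(400,300),interpolation=2)
u[:300,400:]=cv2.resize(q[160:220,215:295,::-1],(400,300),interpolation=2)
u[300:,:400]=cv2.resize(p3[:,:,::-1],(400,300))
u[300:,400:]=cv2.resize(q[220:325,270:410,::-1],(400,300))
cv2.imwrite('pics/s2.png',u)
E
```

```text
time_s: 12.52
eef_pos: [0.4701, 0.2821, 0.3714]
tool_rot: [-0.0, 0.686, 0.727, 0.001]
wrist_force: [0.1, -0.2, -0.5]
width: 0.997
grip_force: 0.0
time_s: 13.9
eef_pos: [0.4706, 0.2795, 0.3711]
tool_rot: [0.0, -0.068, 0.998, 0.0]
wrist_force: [0.2, 0.2, -0.5]
width: 1.0
grip_force: 0.0
t 13.9 grasp [0.4707 0.2796 0.2931] ydeg 97.86 tilt [-0.001  0.    -1.   ] turn -0.003 shift_cm [-4.45 -0.48 15.31] F [ 0.2  0.2 -0.5] w 1.0 gf 0.0
top [ 0.45140495 -0.2453817   0.09284243] [ 0.55743053 -0.18056115  0.18519564]
hub 290 [0.54305708 0.0508668  0.0948326 ] ((0.5422244668006897, 0.04988943040370941), (0.04916614294052124, 0.049152541905641556), 89.44676971435547)
scene [ 0.44971115 -0.24559674  0.09006701] [ 0.55795795 -0.18192317  0.18346679]
hub 250 [0.54184323 0.04906634 0.09570748] ((0.5420020818710327, 0.048889875411987305), (0.04977721720933914, 0.0494161993265152), 43.592041015625)
```

View pics/s2.png

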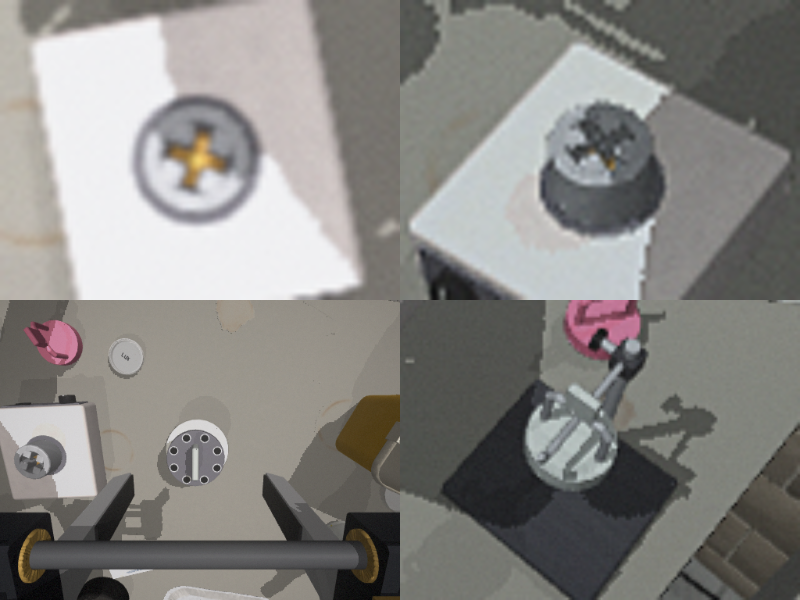

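The cover hangs on the hook (lower right crop, loop over the rod). The hub's cross is visible at the top-left, about (197,160) in the crop. I estimate the slot angle and the rotor's bar.

```bash
cat >> h.py <<'E'
def cross(p,c,x0,y0,z=.096,rs=5):
    n=np.arange(-.024,.02401,.0005); X,Y=np.meshgrid(x0+n,y0+n,indexing='ij')
    K=np.array(c['camera_matrix']);q=(np.stack([X,Y,0*X+z],-1)@np.array(c['R']).T+np.array(c['t']))@K.T
    img=cv2.remap(p,(q[...,0]/q[...,2]).astype(np.float32),(q[...,1]/q[...,2]).astype(np.float32),cv2.INTER_CUBIC)[...,2].astype(float)
    best=[]
    for dx in np.arange(-rs,rs+.1,.5):
      for dy in np.arange(-rs,rs+.1,.5):
        U=(X-x0)*1000-dx;V=(Y-y0)*1000-dy; D=np.hypot(U,V)<22
        for a in range(0,90,3):
            r=np.radians(a);u=abs(U*np.cos(r)+V*np.sin(r));v=abs(V*np.cos(r)-U*np.sin(r))
            m=((u<15.5)&(v<4))|((v<15.5)&(u<4))
            best.append((img[D&~m].mean()-img[m].mean(),x0+dx/1000,y0+dy/1000,a))
    best.sort(reverse=True); b=np.array(best[:8]); return b
E
python3 - <<'E'
from h import *
for cam in ['top','scene','wrist']:
    p,d,c=load(cam); print(cam,cross(p,c,.542,.0495).round(4)[[0,1,2,4,7]].tolist())
p,d,c=load('wrist');W=cloud(d,c);x,y,z=[W[...,i] for i in range(3)]
m=(d>0)&(np.hypot(x-.516,y-.28)<.06)&(z>.08)&(z<.13);P=W[m];print(P.mean(0),cv2.minAreaRect(P[:,:2].astype(np.float32)))
E
```

```text
top [[86.615, 0.5435, 0.0515, 75.0], [86.3689, 0.5435, 0.0515, 72.0], [86.211, 0.5435, 0.052, 75.0], [85.9826, 0.543, 0.0515, 72.0], [85.7716, 0.544, 0.0515, 75.0]]
scene [[57.019, 0.543, 0.0515, 72.0], [56.8499, 0.5425, 0.0515, 72.0], [56.8022, 0.543, 0.051, 72.0], [56.7309, 0.5425, 0.051, 72.0], [56.4056, 0.543, 0.052, 72.0]]
wrist [[62.5609, 0.5435, 0.0505, 72.0], [62.3946, 0.5435, 0.0505, 75.0], [62.259, 0.543, 0.0505, 72.0], [61.9738, 0.5435, 0.051, 75.0], [61.5986, 0.5435, 0.051, 72.0]]
[0.5138689  0.2806853  0.09169344] ((0.5158870220184326, 0.2811700403690338), (0.04845213145017624, 0.009108691476285458), 7.749135494232178)
```

```bash
python3 -m handwheel '[[0,[-4.5,-0.4,0],0],[0,[0,0,4],0],[0.25,[0,0,4],0],[0.25,[0,0,3.5],0],[0.25,[0,0,1.5],0],[0.25,[0,0,0],0],[0.25,[0,0,0],0]]'
python3 - <<'E'
from h import *
plan(.516,.281,.0865,97.75)
p,d,c=load('wrist');W=cloud(d,c);x,y,z=[W[...,i] for i in range(3)]
m=(d>0)&(np.hypot(x-.516,y-.28)<.06)&(z>.08)&(z<.13);print(np.percentile(z[m],[20,50,80]))
m=(d>0)&(np.hypot(x-.516,y-.28)<.03)&(z>.05)&(z<.075);print(np.percentile(z[m],[20,50,80]))
E
```

```text
time_s: 14.92
eef_pos: [0.5166, 0.2822, 0.2423]
tool_rot: [0.001, -0.07, 0.998, 0.0]
wrist_force: [0.3, -0.2, -0.3]
width: 0.75
grip_force: 0.0
t 14.93 grasp [0.5168 0.2823 0.1643] ydeg 97.97 tilt [-0.003  0.001 -1.   ] turn 0.004 shift_cm [ 0.12 -0.12  7.78] F [ 0.3 -0.2 -0.3] w 0.75 gf 0.0
[0.0911937  0.09210098 0.09281287]
[0.06385983 0.06447034 0.06514419]
```

```bash
python3 -m handwheel '[[0.25,[0.1,-0.1,2.5],0],[0.25,[0,0,2.5],0],[0.25,[0,0,1.5],0],[0.25,[0,0,1],0],[0.25,[0,0,0.25],0],[0.25,[0,0,0],0],[0.25,[0,0,0],0]]'
python3 - <<'E'
from h import *
plan(.516,.281,.0865,97.75)
E
```

```text
time_s: 15.8
eef_pos: [0.5153, 0.2809, 0.1638]
tool_rot: [0.001, -0.07, 0.998, 0.0]
wrist_force: [-0.7, -0.3, 0.7]
width: 0.748
grip_force: 0.0
t 15.8 grasp [0.5154 0.2809 0.0858] ydeg 97.97 tilt [-0.001  0.    -1.   ] turn 0.004 shift_cm [-0.06  0.   -0.07] F [-0.7 -0.3  0.7] w 0.748 gf 0.0
```

```bash
python3 -m handwheel '[[0.7,[-0.1,0,0],0],[0.85,[0,0,0],0],[1,[0,0,0],0],[1,[0,0,0],0],[1,[0,0,0],0],[1,[0,0,0],0],[1,[0,0,-1],0],[1,[0,0,-1.5],0],[1,[0,0,-3],0],[1,[0,0,-4],0],[1,[0,0,-2],0],[1,[0,0,0],0]]' 35
python3 - <<'E'
from h import *
plan(.543,.051,.19,97.75-24.75)
E
```

```text
time_s: 17.3
eef_pos: [0.5167, 0.281, 0.281]
tool_rot: [0.003, -0.07, 0.998, 0.001]
wrist_force: [-0.4, -0.2, -2.4]
width: 0.105
grip_force: 35.0
t 17.3 grasp [0.517  0.2811 0.203 ] ydeg 97.98 tilt [-0.005  0.001 -1.   ] turn 0.436 shift_cm [ -9.2  -21.25   1.27] F [-0.4 -0.2 -2.4] w 0.105 gf 35.0
```

```bash
python3 -m handwheel '[[1,[0,0,0],0.18],[1,[0,0,0],0.18],[1,[0,0,0],0.076],[1,[0,-2.5,0],0],[1,[0,-4,0],0],[1,[-0.5,-4.5,0],0],[1,[-0.5,-4.5,0],0],[1,[-0.5,-3.5,0],0],[1,[-0.5,-2.2,0],0],[1,[0,0,0],0],[1,[0,0,0],0]]'
python3 - <<'E'
from h import *
p,d,c=cap('wrist'); cv2.imwrite('pics/w1.png',p[:,:,::-1])
print(cross(p,c,.543,.051).round(4)[[0,1,2,4,7]].tolist())
plan(.543,.051,.203,73)
E
```

```text
time_s: 18.68
eef_pos: [0.4728, 0.0726, 0.2777]
tool_rot: [-0.001, 0.148, 0.989, 0.0]
wrist_force: [0.4, 0.8, -1.5]
width: 0.103
grip_force: 35.0
[[-5.4867, 0.542, 0.056, 48.0], [-5.5111, 0.542, 0.0555, 48.0], [-5.5357, 0.5425, 0.056, 48.0], [-5.5467, 0.5415, 0.056, 48.0], [-5.7082, 0.5425, 0.056, 51.0]]
t 18.73 grasp [0.4728 0.0729 0.1998] ydeg 73.02 tilt [ 0.001  0.    -1.   ] turn 0.0 shift_cm [-7.35 -0.04 -0.33] F [ 0.6 -0.3 -1.5] w 0.106 gf 35.0
```

View pics/w1.png

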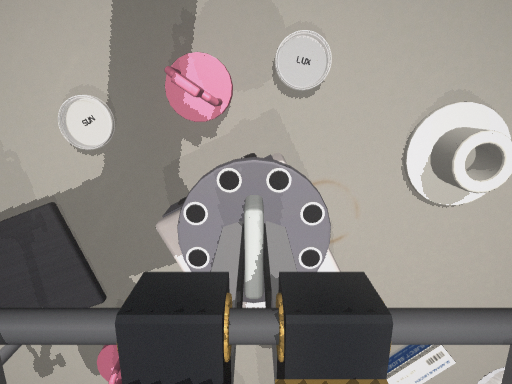

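The rotor hides the hub from this side: the disc is at (254,230). I move beyond the hub so the wrist camera sees both.

```bash
python3 -m handwheel '[[1,[-3,0,0],0],[1,[-4,0,0],0],[1,[-4,0,0],0],[1,[-3,0,0],0],[1,[-2,0,0],0],[1,[0,0,0],0],[1,[0,0,0],0]]'
python3 - <<'E'
from h import *
p,d,c=cap('wrist'); cv2.imwrite('pics/w2.png',p[:,:,::-1])
plan(.543,.051,.203,73)
print(cross(p,c,.543,.051).round(4)[[0,1,2,4,7]].tolist())
s=arm.read_state();W=cloud(d,c)
m=(d>0)&(np.hypot(W[...,0]-s['eef_pos'][0],W[...,1]-s['eef_pos'][1])<.06)&(W[...,2]<s['eef_pos'][2]-.09)&(W[...,2]>.16)
P=W[m];print(np.percentile(P[:,2],[10,50,90]))
Q=P[abs(P[:,2]-np.median(P[:,2]))<.004][:,:2];h=cv2.convexHull(Q.astype(np.float32))[:,0]
from scipy.optimize import least_squares
r=least_squares(lambda v:np.hypot(h[:,0]-v[0],h[:,1]-v[1])-.045,Q.mean(0),loss='soft_l1',f_scale=.001);print('disc',r.x,len(h),np.abs(r.fun).mean(),'tcp',s['eef_pos'])
B=P[P[:,2]>np.median(P[:,2])+.015];print('bar',len(B),cv2.minAreaRect(B[:,:2].astype(np.float32)))
E
```

```text
time_s: 19.6
eef_pos: [0.6251, 0.0264, 0.2777]
tool_rot: [-0.001, 0.147, 0.989, 0.0]
wrist_force: [-1.0, -0.2, -1.8]
width: 0.104
grip_force: 35.0
t 19.65 grasp [0.6249 0.0264 0.2   ] ydeg 73.05 tilt [ 0.001  0.    -1.   ] turn 0.001 shift_cm [ 8.55 -0.04 -0.29] F [ 0.  -0.2 -0.5] w 0.103 gf 35.0
[[101.1663, 0.5435, 0.0505, 75.0], [100.506, 0.5435, 0.05, 75.0], [100.486, 0.544, 0.0505, 75.0], [99.9659, 0.544, 0.0505, 72.0], [99.6794, 0.5435, 0.051, 75.0]]
[0.17618274 0.17713295 0.17808839]
disc [0.62671601 0.025612  ] 56 0.00030886672306767917 tcp [0.62497591 0.02634804 0.27796285]
bar 0 ((0.0, 0.0), (0.0, 0.0), 0.0)
```

View pics/w2.png

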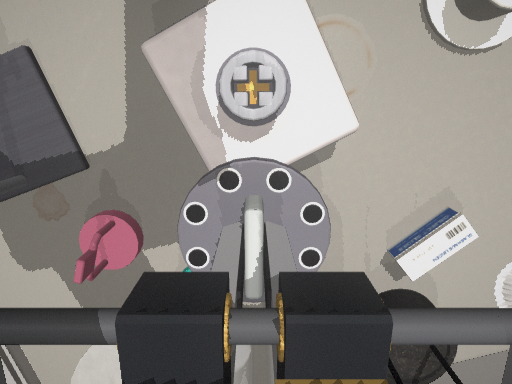

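The wrist view shows the hub cross at (253,86), nearly parallel to the bar, with the disc at (254,230). I move the rotor over the hub and lower it just above the mouth.

```bash
python3 -m handwheel '[[1,[1.5,0,0],0],[1,[3,0,0],0],[1,[2.7,0,0],0],[1,[1.5,0,0],-0.015],[1,[0,0,0],0],[1,[0,0,1],0],[1,[0,0,1.2],0],[1,[0,0,0.8],0],[1,[0,0,0],0],[1,[0,0,0],0]]'
python3 - <<'E'
from h import *
plan(.6249-.083,.0264+.0246,.136,74)
E
```

```text
time_s: 20.9
eef_pos: [0.5431, 0.0508, 0.2481]
tool_rot: [0.0, 0.141, 0.99, 0.0]
wrist_force: [-0.9, -0.0, -1.0]
width: 0.104
grip_force: 35.0
t 20.9 grasp [0.5431 0.0508 0.1701] ydeg 73.85 tilt [ 0.  0. -1.] turn -0.003 shift_cm [ 0.12 -0.02  3.41] F [-0.9 -0.  -1. ] w 0.104 gf 35.0
```

```bash
python3 -m handwheel '[[1,[0.1,0,0],0],[1,[0,0,0.3],0],[1,[0,0,0.3],0],[1,[0,0,0.3],0],[1,[0,0,0.2],0],[1,[0,0,0],0],[1,[0,0,0],0]]'
python3 - <<'E'
from h import *
plan(.5419,.051,.136,74)
E
```

```text
time_s: 21.78
eef_pos: [0.5419, 0.0512, 0.2372]
tool_rot: [0.0, 0.14, 0.99, 0.0]
wrist_force: [-0.6, 0.6, -1.6]
width: 0.104
grip_force: 35.0
t 21.77 grasp [0.5419 0.0512 0.1592] ydeg 73.86 tilt [-0.  0. -1.] turn -0.003 shift_cm [-0.   -0.02  2.32] F [-0.6  0.6 -1.6] w 0.104 gf 35.0
```

```bash
python3 -m handwheel '[[1,[0,0,0.4],0],[1,[0,0,0.4],0],[1,[0,0,0.4],0],[1,[0,0,0],0],[1,[0,0,0],0]]'
python3 - <<'E'
from h import *
plan(.5419,.051,.134,74)
E
python3 -m handwheel '[[1,[0,0,0.4],0],[1,[0,0,0.3],0],[1,[0,0,0.2],0],[1,[0,0,0.2],0],[1,[0,0,0],0],[1,[0,0,0],0]]' 50
python3 - <<'E'
from h import *
plan(.5419,.051,.134,74)
E
```

```text
time_s: 22.4
eef_pos: [0.5419, 0.0512, 0.2252]
tool_rot: [0.0, 0.14, 0.99, 0.0]
wrist_force: [0.0, -0.8, -2.2]
width: 0.104
grip_force: 35.0
t 22.4 grasp [0.5419 0.0512 0.1472] ydeg 73.85 tilt [-0.  0. -1.] turn -0.003 shift_cm [-0.01 -0.02  1.32] F [ 0.  -0.8 -2.2] w 0.104 gf 35.0
time_s: 23.15
eef_pos: [0.5422, 0.0512, 0.215]
tool_rot: [0.001, 0.14, 0.99, 0.0]
wrist_force: [-1.6, 0.3, 6.2]
width: 0.101
grip_force: 50.0
t 23.15 grasp [0.5423 0.0512 0.137 ] ydeg 73.86 tilt [-0.001  0.    -1.   ] turn -0.003 shift_cm [ 0.03 -0.03  0.3 ] F [-1.6  0.3  6.2] w 0.101 gf 50.0
```

```bash
python3 -m handwheel '[[1,[0,0,0.15],0],[1,[0,0,0.15],0],[1,[0,0,0],0],[1,[0,0,0],0]]' 60
python3 -m handwheel '[[1,[0,0,0.1],0],[1,[0,0,0],0],[1,[0,0,0],0]]'
python3 -c "
from h import *
plan(.5419,.051,.134,74)"
```

```text
time_s: 23.65
eef_pos: [0.5421, 0.0512, 0.2131]
tool_rot: [0.001, 0.14, 0.99, 0.0]
wrist_force: [-2.3, 0.3, 11.6]
width: 0.105
grip_force: 60.0
time_s: 24.02
eef_pos: [0.5422, 0.0512, 0.2131]
tool_rot: [0.001, 0.14, 0.99, 0.0]
wrist_force: [-3.0, 0.1, 17.1]
width: 0.104
grip_force: 60.0
t 24.02 grasp [0.5424 0.0512 0.1351] ydeg 73.86 tilt [-0.003  0.001 -1.   ] turn -0.002 shift_cm [ 0.04 -0.03  0.11] F [-3.   0.1 17.1] w 0.104 gf 60.0
```

The tool has stalled and the force has risen to 17 N, so the rotor should be seated on its shoulder. I check the disc height and the cover before handing in.

```bash
python3 - <<'E'
from h import *
u=np.zeros((600,800,3),np.uint8)
for i,cam in enumerate(['wrist','scene','top']):
    p,d,c=cap(cam);W=cloud(d,c)
    r=np.hypot(W[...,0]-.543,W[...,1]-.051)
    m=(d>0)&(r<.044)&(r>.012)&(W[...,2]>.10)&(W[...,2]<.125)
    if m.sum()>20: print(cam,'disc z',np.percentile(W[...,2][m],[20,50,80]).round(4),m.sum())
    m=(d>0)&(np.hypot(W[...,0]-.498,W[...,1]+.2135)<.035)&(W[...,2]>.158)&(W[...,2]<.2)
    if m.sum()>5:print(cam,'cover top',W[m].mean(0).round(3),W[m].max(0).round(3))
    if i==0:u[:300,:400]=cv2.resize(p[:,:,::-1],(400,300))
    if i==1:u[:300,400:]=cv2.resize(p[150:330,190:430,::-1],(400,300))
    if i==2:u[300:,:400]=cv2.resize(p[140:290,200:400,::-1],(400,300))
cv2.imwrite('pics/f.png',u)
E
```

```text
wrist disc z [0.112  0.1126 0.1132] 10734
scene disc z [0.1112 0.1124 0.1135] 522
scene cover top [ 0.496 -0.214  0.172] [ 0.502 -0.195  0.183]
top cover top [ 0.498 -0.209  0.175] [ 0.501 -0.195  0.184]
```

View pics/f.png

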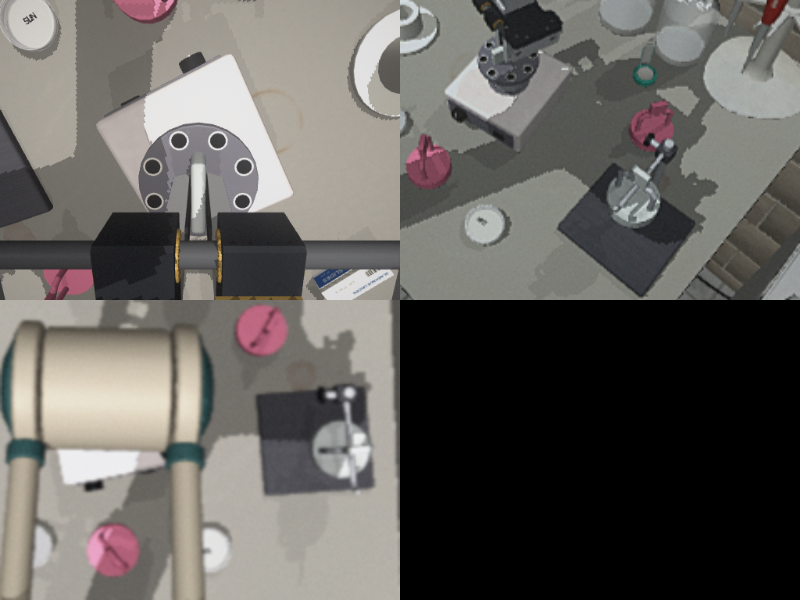

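The disc top is at 0.1125 m, against 0.112 m when fully home. The cover hangs on the hook, and the two dishes look undisturbed in the views. I hand the job in.

```bash
python3 -c "
from h import *
plan(.5419,.051,.134,74)
print(arm.hand_in())"
```

```text
t 24.18 grasp [0.5423 0.0512 0.1351] ydeg 73.86 tilt [-0.003  0.001 -1.   ] turn -0.002 shift_cm [ 0.04 -0.03  0.11] F [-3.6 -0.4 16.6] w 0.1 gf 60.0
the job is handed in; nothing more can be done
None
```

I handed the job in at 24 s (no verdict was returned): the cover hangs on the hook, let go, and the rotor sits home in the hub, still gripped and pressed down with about 17 N at the wrist.

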